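# Draw the long spatula from under the till of the tool chest

### The arm

A 6-joint arm with a two-finger parallel gripper is mounted at the origin on the work surface. World frame = base frame: x ahead of the robot, y to its left, z up, the work surface at z = 0. Lengths are in mm, angles in rad, forces in N, time in s.
With the tool pointing down it reaches from about 300 to 875 mm from the base axis. Payload 6.4 kg.
Tool frame: the origin (TCP) lies between the finger pads; the fingertips stand 22 mm ahead of it and the grasp point (between the pads) lies 3 mm ahead of it (env.finger_overhang is the distance from the TCP to the fingertips, in mm); y points along the fingers, z is the direction in which the jaws open and shut, and the axes are right-handed (so a half turn about y gives the same grasp; the last joint's range is limited). The gripper opens to 85 mm and grips with 20 to 120 N. Pads are 22 mm wide; open, the fingers measure 114 mm over their backs; the gripper's body (76 mm by 85 mm) begins 54 mm behind the grasp point. The pads swing forward as they close: fully open they stand 13 mm farther back than shut.
Start: joints at [0.966, 0.181, 1.607, -0, 1.354, -0.206], TCP at [223.27, 529.898, 253.288] pointing down, gripper open.
Joint ranges: [-2.99, 2.99], [-0.89, 2.07], [0.3, 2.58], [-1.14, 4.28], [0, 2.63], [-3.12, 3.12]. Speed limits (rad/s): [2.57, 2.57, 3.01, 3.14, 3.14, 3.14].

### API

Orientations are given as a unit quaternion [x, y, z, w].
In Python, from bench import telemetry, eyes, env, spotter gives the robot as it stands.
- The arm moves only by the tool move_arm, never from a script. Its argument "targets" is a list of rows, each a list of 4 numbers: the shift along the world's x, y, z in m, then the turn about the world's z in degrees. In form: [[tx, ty, tz, roll], ...]. A call has 1 to 12 rows; each row is the pose to reach, as a shift and turn from the pose measured when the call began; what a row does not reach only later rows make up. A row lasts 1/12 s, in which the tool goes at most 41.7 mm and 7.16 degrees, less where a joint would pass 70% of its speed; a pose out of reach is approached as far as the arm can. A call with a gripper value outside its range is refused whole. "fingers" is the opening, from 0 (shut) to 1 (fully open), set as the call begins (left out, the last holds). The fingers move at their own pace and stop on an object; the grip force is fixed at half the most. Time passes only in rows, so rows that repeat a pose let the fingers close. It gives the time, the measured TCP pose, the force and the opening at its end, in the units of the state.
- telemetry.get_state(): the state, without advancing time (a new reading comes with each control period).
- eyes.grab_frame(name): name is "scene" or "top" or "wrist"; returns a dict with "color" (400x640x3 uint8, red, green, blue), "K" (3x3 intrinsics, pixels), "pose" (4x4, takes a point from camera to world coordinates); the wrist camera has in their place "T_tool_cam" (4x4, takes a point from camera to tool coordinates, whose origin is the TCP and whose axes are the tool frame's). Camera axes: x right, y down, z forward; pixel columns grow to the right and rows downward; lengths in mm; the calibration is good to about 2 mm. The wrist camera is an equidistant fisheye: a pixel r from the principal point sees the ray r / f radians off the axis. A picture is of the moment at which its call begins: read the wrist's pose just before it. There is no depth.
- env.sign_off(): hands the job in, once; it reports no verdict.
Trained networks look in the newest picture that a camera, given by its name, has taken for a name from the list of things; names that differ only in an ending like _2 or _b are one class to them, and where a whole thing is asked for, a point or a joint stands for the part that bears it (a point fixed in the world has none). Each returns a list of dicts, best first, with "confidence" (0 to 1); they miss things now and then, are a little off and sometimes report something else, mostly with a low value. They report only what shows in the picture. A call takes as long as a camera call. They do not tell look-alikes from the thing itself.
- spotter.spot_in(camera, label): "xy" ([column, row] in pixels, amid what is visible of it).
The state is a dict: "t": time; "joints": joint angles; "dq": joint speeds; "joint_torque": joint torques, N m; "eef_pos": TCP position; "orientation": TCP orientation; "force": force on the tool from outside, world axes, zero at the start; "ft_torque": the same for the moment, N m; "grip_width": finger opening in mm.
Only numpy, scipy, OpenCV 4.12 (cv2) and the standard library are available. Lean on these libraries where they do the work, as an engineer would, in place of code of your own. Each camera call takes 0.05 s, during which the arm holds its last target.

### The job

First take the white bottle with the blue cap out of the open tool chest and set it down upright on the white enamel tray with the two bottles already there, without dropping it. Then take hold of the long spatula and draw it out from under the sliding till, tilted diagonally, handle end first, through the open part of the chest, and finish while still holding it motionless in the gripper, all of it well clear above the chest's rim and touching nothing else. Leave the other things on the bench where they are and knock nothing over.

Things in the scene. Friction and masses are not known exactly. Their poses are not given: they have to be found in the camera images.
- chest: Open dark wooden tool chest, brass corners, green floor, fixed. Outside 240 (x) by 434 (y) by 111 mm high, walls 12. Origin: centre of its underside; yaw within 0.12 rad of the robot's frame. Inside x -108 to 108, y -205 to 205; inner floor 16 mm, rim 111 mm above the bench. A till covers the +y part; the -y part is the open bay. Runners 8 mm wide under the till line both long walls, 52 to 62 mm above the floor.
- till (a joint): Slide (m) of the light wooden till, a tray of small jars and tools 212 wide, 183 long, 30 mm high, in the chest: 0 at the chest's +y end, growing towards the bay (-y), at most 0.2. About 4 N of friction; stays where left. Starts at 0 to 0.015, so the bay is 210 to 226 mm long: shorter than the spatula wherever the till stands.
- till_edge (a point): Middle of the till's lower edge that faces the open bay (its -y side). The till's underside lies 62 mm above the chest's inner floor, its top 3 mm below the rim. Axes as the chest's.
- spatula_handle (a point): Centre of the spatula's handle, half-way up. Spatula: 320 mm long, about 170 g, flat on the chest's floor, handle in the bay, blade under the till. Own y runs from butt to blade tip, within 0.05 rad of the chest's y; z up. Handle: light wood, brass rivets, 145 long, 26 wide (x), 20 mm thick. Blade: steel, 175 long, 22 wide, 3 thick, at half the handle's thickness. Centre of mass about 35 mm towards the tip.
- spatula_butt (a point): Butt end of the spatula's handle, half-way up, 80 mm from the handle's centre along -y of the spatula.
- spatula_tip (a point): Tip of the spatula's blade, 240 mm from the handle's centre along +y of the spatula.
- bottle_center (a point): Centre (half-way up) of the white plastic bottle with blue label band and blue cap that stands in the open bay beside the spatula, on its -x side. 50 mm in diameter up to 75 mm above its underside, then a shoulder and a 29 mm wide cap; 105 mm tall; about 160 g (may vary by 40 %). Closed, rigid. Own z is up.
- tray: White enamel tray with a blue rim, fixed, to the left or the right of the chest. 240 (x) by 160 (y) by 18 mm high, walls and floor 4 mm thick. Origin at the centre of its underside; yaw within 0.2 rad of the robot's frame. Two bottles stand in its -x half.
- tray_free (a point): Centre of the empty +x half of the tray, on the tray's floor (4 mm above the bench), 55 mm from the tray's centre along its own x.
- amber_bottle: Amber bottle with red cap, 44 mm in diameter, 100 mm tall, in the tray. Origin at the centre of its underside. Leave it.
- black_bottle: Black bottle with grey cap, 44 mm in diameter, 90 mm tall, in the tray. Origin at the centre of its underside. Leave it.
- mirror: Small round mirror in a beaded metal frame, on a cork pad 180 by 180 mm, 30 mm high in all, on the other side of the chest from the tray. Origin at the centre of its underside. Leave it.
- spray_can: White spray can, 52 mm in diameter, 165 mm tall, beyond the chest. Origin at the centre of its underside. Leave it.
- brush_pot: Blue pot with brushes, 72 mm in diameter, 180 mm tall with the brushes, beyond the chest. Origin at the centre of its underside. Leave it.
- sanding_block: Cork sanding block with a red sole, 62 by 112 by 28 mm, beyond the chest. Origin at the centre of its underside. Leave it.
Not all that is in view belongs to the job. What is shaped like the part that bears bottle_center but green is not meant. Several things look just like the sanding_block: the one meant starts farthest to the robot's right.

How it is judged (in metres and radians):
On the way, in this order (a step that is already met when the one before it is completed fails the run):
1. the white bottle stands upright on the tray, let go (x of bottle_center in the frame of tray between -0.1 and 0.1 m and y of bottle_center in the frame of tray between -0.062 and 0.062 m and z of bottle_center in the frame of tray between 0.05 and 0.062 m and angle between bottle_center's own z axis and vertical below 0.1 rad and contact force between the fingers and bottle below 0.3 N and contact force between bottle and tray above 0.4 N and linear speed of bottle below 0.03 m/s), for 0.3 s.
2. the spatula comes out diagonally, handle end first: its butt end is above the chest's rim while the blade tip is still below the rim (z of spatula_butt in the frame of chest above 0.121 m and z of spatula_tip in the frame of chest below 0.105 m and contact force between the fingers and spatula above 1 N), for 0.1 s.
At the end, for the whole second after the job is handed in: The gripper holds the spatula still (under 30 mm/s), butt, handle and tip all 40 mm or more above the chest rim's level (151 mm over the bench), touching only the fingers; the white bottle stands let go and at rest on the tray's floor, upright within 0.1 rad (all of step 1 and height (world z) of each of spatula_butt, spatula_handle, spatula_tip above 0.151 m and contact force between the fingers and spatula above 1 N and contact force between spatula and chest below 0.2 N and contact force between spatula and tray below 0.2 N and contact force between spatula and bottle below 0.2 N and contact force between spatula and amber_bottle below 0.2 N and contact force between spatula and black_bottle below 0.2 N and contact force between spatula and mirror below 0.2 N and contact force between spatula and spray_can below 0.2 N and contact force between spatula and brush_pot below 0.2 N and contact force between spatula and sanding_block below 0.2 N and linear speed of spatula below 0.03 m/s); the arm keeps its last pose, push and grip.
It fails at once if the white bottle is dropped: it falls freely at over 0.6 m/s (contact force between the fingers and bottle below 0.1 N and linear speed of bottle above 0.6 m/s).
It fails at once if another thing on the bench is moved by more than 25 mm (distance of any of amber_bottle, black_bottle, mirror, spray_can, brush_pot, sanding_block from where it was at the start of the episode above 0.025 m).
It fails at once if a bottle, the can or the brush pot is tipped by more than 0.6 rad (angle between any of bottle_center, amber_bottle, black_bottle, spray_can, brush_pot's own z axis and vertical above 0.6 rad).
It also fails if it takes over 61 s, if anything falls off the work surface, if the arm or the gripper's body presses on something with over 40 N, if the wrist force passes 120 N, or if a joint passes its speed limit or range.

## Working session

There is one attempt and no reset: what is moved stays moved. The work goes in short steps, Python scripts to look and compute and a tool call to move; the robot and the scene stay as the last step left them, time stands still between calls to the robot, and variables do not carry over. Pictures are saved under pics/ and viewed, and the job is handed in when it is done.

Besides the shell and the picture viewer there is one more tool, called after "Request:" as name([rows], argument=value, ...), one row to a line, values as JSON. move_arm: Moves the arm, as the interface text tells. Its arguments: {"type":"object","properties":{"targets":{"type":"array","items":{"type":"array","items":{"type":"number"}}},"fingers":{"type":"number"}},"required":["targets"]}

```bash
ls; mkdir -p pics
python3 - <<'E'
from bench import telemetry, eyes, env, spotter
import cv2, numpy as np
s=telemetry.get_state(); print(s)
for c in ["scene","top","wrist"]:
    f=eyes.grab_frame(c); cv2.imwrite(f"pics/{c}0.png",f["color"][:,:,::-1])
    print(c,f["K"],f.get("pose",f.get("T_tool_cam")))
    for l in ["chest","till_edge","spatula_handle","spatula_butt","spatula_tip","bottle_center","tray","tray_free","amber_bottle","black_bottle","mirror","spray_can","brush_pot","sanding_block"]:
        r=spotter.spot_in(c,l); print(c,l,[(np.round(d["xy"]).tolist(),round(d["confidence"],2)) for d in r])
E
```

```text
pics
{'t': 0.0, 'joints': array([ 9.65653229e-01,  1.81566893e-01,  1.60800897e+00, -3.56053510e-06,
        1.35383237e+00, -2.06273877e-01]), 'dq': array([-0.00100419, -0.00136606, -0.00017396,  0.00161401, -0.00077465,
       -0.00110957]), 'joint_torque': array([ 1.60292329e-04, -4.44881451e+01, -3.51332009e+01, -3.69381632e-04,
        8.94350029e-03,  3.08023516e-05]), 'eef_pos': array([222.98158421, 529.43285196, 252.36913801]), 'orientation': array([ 0.69368109, -0.14034047,  0.13983605, -0.69250053]), 'force': array([-0.79438269,  0.46301412,  0.67297834]), 'ft_torque': array([-0.03239241, -0.01032352, -0.0004152 ]), 'grip_width': 85.3208155672093}
scene [[371.31153329   0.         318.02384656]
 [  0.         371.31153329 201.23955231]
 [  0.           0.           1.        ]] [[ 8.72055769e-01  3.80458341e-01 -3.07847667e-01  8.94049940e+02]
 [ 4.89173543e-01 -6.97008617e-01  5.24297847e-01 -6.36930129e+02]
 [-1.50989873e-02 -6.07807896e-01 -7.93940540e-01  1.09947302e+03]
 [ 0.00000000e+00  0.00000000e+00  0.00000000e+00  1.00000000e+00]]
scene chest [([309.0, 214.0], 0.
[... 2185 characters left out ...]
7e-01 -1.20471583e+02]
 [ 9.99999212e-01 -1.03164300e-03  7.14921258e-04  1.57763141e-01]
 [ 0.00000000e+00  0.00000000e+00  0.00000000e+00  1.00000000e+00]]
wrist chest [([159.0, 369.0], 0.62)]
wrist till_edge [([146.0, 390.0], 0.56)]
wrist spatula_handle []
wrist spatula_butt []
wrist spatula_tip []
wrist bottle_center [([19.0, 334.0], 0.64), ([158.0, 367.0], 0.51)]
wrist tray [([295.0, 302.0], 0.76)]
wrist tray_free [([292.0, 301.0], 0.72)]
wrist amber_bottle [([264.0, 321.0], 0.59)]
wrist black_bottle [([311.0, 305.0], 0.96), ([36.0, 374.0], 0.31)]
wrist mirror [([33.0, 373.0], 0.73)]
wrist spray_can [([295.0, 303.0], 0.17)]
wrist brush_pot [([297.0, 304.0], 0.49)]
wrist sanding_block []
```

View pics/top0.png

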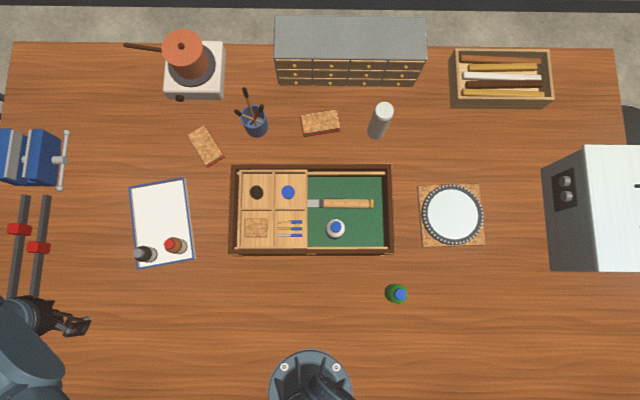

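View pics/scene0.png

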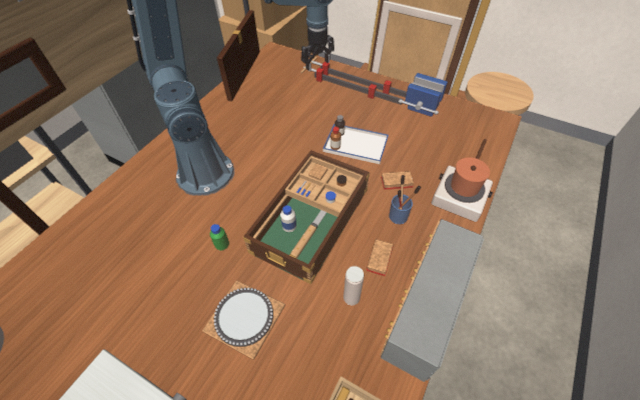

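Run:
```python
import cv2
a=cv2.imread('pics/top0.png')[130:310,240:420]; cv2.imwrite('pics/topcrop0.png',cv2.resize(a,(792,594)if 0 else (590,590),interpolation=cv2.INTER_CUBIC))
```

```text
(no output)
```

View pics/topcrop0.png

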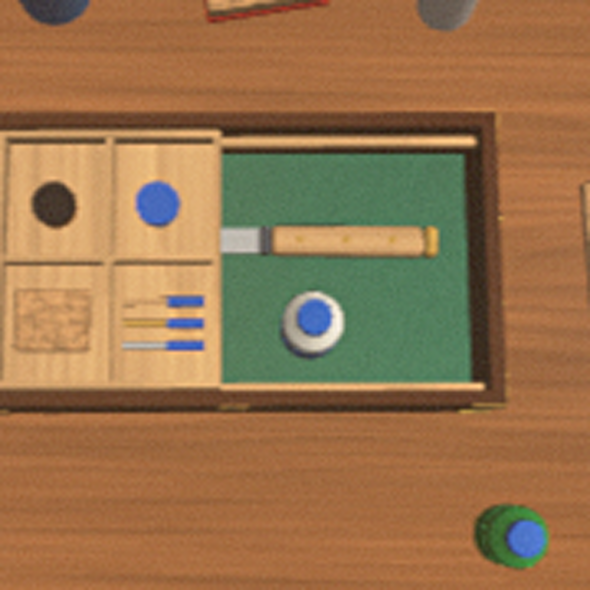

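Top view: the white bottle is at (335,229) and its look-alike is the green one at (397,293), outside the chest. The spatula runs from (308,203) to (373,203). There is one sanding block at (320,122) and another at (206,146); the one farthest right is (320,122). I choose the white bottle in the bay, and the crop confirms it.

```bash
cat > h.py <<'E'
from bench import telemetry, eyes, env, spotter
import cv2, numpy as np
from scipy.spatial.transform import Rotation as R
def plane(f,uv,z):
    K=f["K"];T=f["pose"]; d=T[:3,:3]@np.linalg.solve(K,[uv[0],uv[1],1.]); o=T[:3,3]
    return o+d*(z-o[2])/d[2]
def proj(f,P):
    T=f["pose"]; p=(np.asarray(P)-T[:3,3])@T[:3,:3]; q=p@f["K"].T; return q[...,:2]/q[...,2:]
def tri(fs,uvs):
    A=np.zeros((3,3));b=np.zeros(3)
    for f,uv in zip(fs,uvs):
        d=f["pose"][:3,:3]@np.linalg.solve(f["K"],[uv[0],uv[1],1.]);d/=np.linalg.norm(d);M=np.eye(3)-np.outer(d,d);A+=M;b+=M@f["pose"][:3,3]
    return np.linalg.solve(A,b)
E
python3 - <<'E'
from h import *
print(env.finger_overhang)
s=telemetry.get_state(); print(R.from_quat(s["orientation"]).as_matrix().round(3))
t=eyes.grab_frame("top"); sc=eyes.grab_frame("scene")
a=t["color"][:,:,::-1]
c=lambda x,y:(240+(x+.5)/590*180-.5,130+(y+.5)/590*180-.5)
print("butt",plane(t,c(437,241),26).round(1),"ferrule",plane(t,c(265,240),26).round(1),"blade at till",plane(t,c(221,239),26).round(1))
print("cap top",plane(t,c(315,316),121).round(1))
print("till top edge",plane(t,c(221,131),108).round(1),plane(t,c(221,386),108).round(1))
for n,u in [("BR",c(494,114)),("FR",c(504,404))]: print(n,plane(t,u,111).round(1))
# crops for left chest, tray
cv2.imwrite("pics/tray.png",cv2.resize(a[160:280,115:305],None,fx=4,fy=4,interpolation=cv2.INTER_CUBIC)[:,:])
b=sc["color"][:,:,::-1]
cv2.imwrite("pics/sccrop.png",cv2.resize(b[110:280,240:400],None,fx=3.5,fy=3.5,interpolation=cv2.INTER_CUBIC))
E
```

```text
22.0
[[ 0.922 -0.     0.388]
 [-0.388 -0.     0.922]
 [-0.    -1.    -0.   ]]
butt [ 515.9 -175.    26. ] ferrule [515.2 -24.7  26. ] blade at till [515.7  13.7  26. ]
cap top [437.  -63.2 121. ]
till top edge [591.1  13.5 108. ] [381.9  10.8 108. ]
BR [ 607.2 -211.4  111. ]
FR [ 369.7 -213.4  111. ]
```

View pics/tray.png

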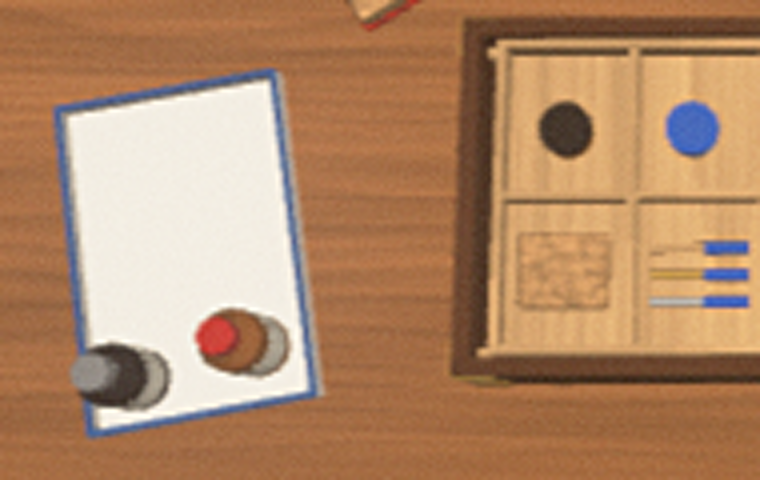

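View pics/sccrop.png

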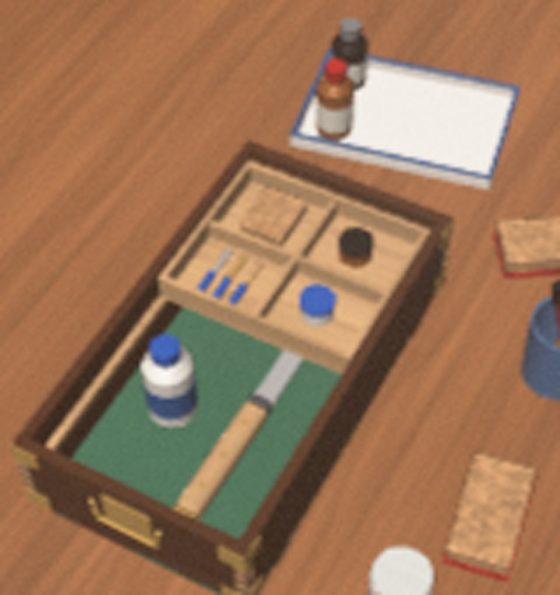

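The crops show the tray empty in its +x half, with both bottles at the near end. The till is at left, with the white bottle and spatula in the bay. I triangulate from both cameras next.

Run:
```python
from h import *
t=eyes.grab_frame("top"); sc=eyes.grab_frame("scene")
c=lambda x,y:(240+(x+.5)/590*180-.5,130+(y+.5)/590*180-.5)
d=lambda x,y:(240+(x+.5)/3.5-.5,110+(y+.5)/3.5-.5)
e=lambda x,y:(115+(x+.5)/4-.5,160+(y+.5)/4-.5)
print("cap",tri([t,sc],[c(315,316),d(167,342)]),plane(sc,d(167,342),121))
print("butt",tri([t,sc],[c(437,241),d(188,503)]),plane(sc,d(188,503),26))
print("ferr",tri([t,sc],[c(265,240),d(262,403)]),plane(sc,d(262,403),26))
P=[plane(t,e(*p),18)[:2] for p in [(55,108),(276,71),(320,394),(90,436)]]
Q=[plane(sc,d(*p),18)[:2] for p in [(520,88),(490,183),(293,138)]]
print("tray top",np.round(P,1),np.mean(P,0),"sc",np.round(Q,1))
C=[plane(t,e(*p),111)[:2] for p in [(464,18),(452,376)]]+[plane(t,c(*p),111)[:2] for p in [(494,114),(504,404)]]
print("chest",np.round(C,1),np.mean(C,0))
print("amber cap",plane(t,e(216,336),100),"black",plane(t,e(95,374),90))
print("chest -y corner in sc",plane(sc,d(20,440),111),plane(sc,d(245,590 ),111),plane(sc,d(450,222),111),plane(sc,d(249,146),111))
```

```text
cap [437.91200243 -62.30440179 121.47706906] [438.64107707 -61.07455036 121.        ]
butt [ 515.92169839 -168.44845454   47.08473966] [ 512.23450998 -155.38747746   26.        ]
ferr [516.27203617 -23.97803033  24.92116582] [517.45950831 -23.73289696  26.        ]
tray top [[558.7 532.1]
 [588.  374.2]
 [355.4 327.3]
 [324.8 485.7]] [456.70819013 429.81863013] sc [[562.2 528.6]
 [593.6 366.5]
 [361.9 323.2]]
chest [[ 603.4  219.9]
 [ 363.6  216.2]
 [ 607.2 -211.4]
 [ 369.7 -213.4]] [485.99041882   2.83005857]
amber cap [388.78301539 374.52636439 100.        ] black [363.7983107  455.77175144  90.        ]
chest -y corner in sc [ 376.30876214 -211.43979617  111.        ] [ 626.76684083 -240.54916589  111.        ] [605.58648494 211.05459974 111.        ] [372.09992348 207.72203183 111.        ]
```

Request:
move_arm([
  [0.02, -0.04, 0, 5],
  [0.035, -0.08, 0, 10],
  [0.05, -0.12, 0, 15],
  [0.065, -0.16, 0, 20],
  [0.08, -0.2, 0, 22.8],
  [0.095, -0.24, 0, 22.8],
  [0.11, -0.28, 0, 22.8],
  [0.125, -0.32, 0, 22.8],
  [0.14, -0.36, 0, 22.8],
  [0.155, -0.4, 0, 22.8],
  [0.17, -0.44, 0, 22.8],
  [0.18, -0.47, 0, 22.8],
], fingers=1)

```text
t: 3.45
eef_pos: [402.5, 61.2, 253.8]
orientation: [0.707, 0.0, 0.001, -0.707]
force: [1.0, -0.4, -0.5]
grip_width: 85.5
```

Request:
move_arm([
  [0.01, -0.035, 0, 0],
  [0.02, -0.07, 0, 0],
  [0.03, -0.1, 0, 0],
  [0.035, -0.12, -0.01, 0],
  [0.035, -0.124, -0.03, 0],
  [0.035, -0.124, -0.04, 0],
  [0.035, -0.124, -0.04, 0],
  [0.035, -0.124, -0.04, 0],
])

```text
t: 4.12
eef_pos: [437.0, -62.0, 213.4]
orientation: [-0.707, 0.0, -0.0, 0.707]
force: [-0.6, 0.4, -0.3]
grip_width: 85.3
```

```bash
cat >> h.py <<'E'
def wproj(f,s,P):
    Rt=R.from_quat(s["orientation"]).as_matrix(); T=f["T_tool_cam"]
    p=(np.asarray(P,float)-s["eef_pos"])@Rt; p=(p-T[:3,3])@T[:3,:3]
    r=np.linalg.norm(p[...,:2],axis=-1); th=np.arctan2(r,p[...,2])
    K=f["K"]; return p[...,:2]/r[...,None]*th[...,None]*K[0,0]+K[:2,2]
def wplane(f,s,uv,z):
    K=f["K"];m=(np.array(uv)-K[:2,2])/K[0,0];th=np.linalg.norm(m)
    d=np.append(m/th*np.sin(th),np.cos(th)); T=f["T_tool_cam"]; Rt=R.from_quat(s["orientation"]).as_matrix()
    d=Rt@T[:3,:3]@d; o=s["eef_pos"]+Rt@T[:3,3]; return o+d*(z-o[2])/d[2]
E
python3 - <<'E'
from h import *
s=telemetry.get_state(); f=eyes.grab_frame("wrist"); print(s["t"],s["eef_pos"],s["grip_width"])
cv2.imwrite("pics/w1.png",f["color"][:,:,::-1])
for n,P in [("cap",[437.5,-63,121]),("butt",[516,-175,26]),("ferr",[516,-23,26]),("till",[[382,11,108],[591,13,108]])]: print(n,wproj(f,s,np.atleast_2d(P)).round(0).tolist())
E
```

```text
4.1167 [436.95292721 -62.04332499 213.3825945 ] 85.27095693168764
cap [[320.0, 212.0]]
butt [[221.0, 253.0]]
ferr [[357.0, 255.0]]
till [[418.0, 135.0], [397.0, 355.0]]
```

View pics/w1.png

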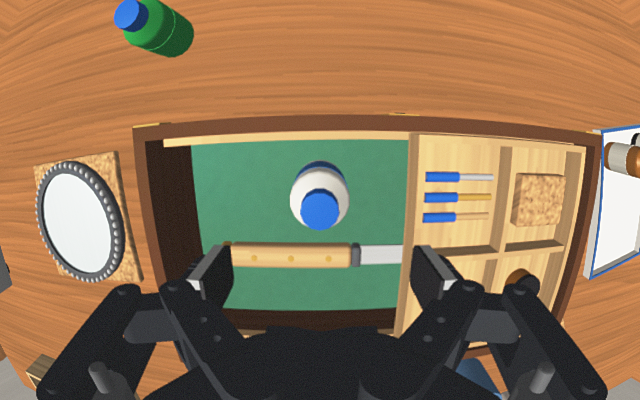

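The blue cap is at (319,209) against a predicted (320,212). The bottle is centred between the jaws, so I descend.

Request:
move_arm([
  [0, -0.001, -0.025, 0],
  [0, -0.001, -0.05, 0],
  [0, -0.001, -0.075, 0],
  [0, -0.001, -0.095, 0],
  [0, -0.001, -0.11, 0],
  [0, -0.001, -0.12, 0],
  [0, -0.001, -0.128, 0],
  [0, -0.001, -0.132, 0],
  [0, -0.001, -0.132, 0],
])

```text
t: 4.92
eef_pos: [437.7, -62.8, 82.2]
orientation: [-0.707, -0.001, -0.0, 0.707]
force: [-0.4, -0.2, 0.1]
grip_width: 85.8
```

Request:
move_arm([
  [0, 0, 0, 0],
  [0, 0, 0, 0],
  [0, 0, 0, 0],
  [0, 0, 0, 0],
  [0, 0, 0, 0],
  [0, 0, 0, 0],
  [0, 0, 0, 0],
  [0, 0, 0, 0],
], fingers=0.35)

```text
t: 5.58
eef_pos: [438.5, -63.2, 83.4]
orientation: [0.707, 0.001, 0.001, -0.707]
force: [-1.8, 0.2, 6.2]
grip_width: 48.4
```

Request:
move_arm([
  [0, 0, 0.005, 0],
  [0, 0, 0.015, 0],
  [0, 0, 0.03, 0],
  [0, 0, 0.05, 0],
  [0, 0, 0.07, 0],
  [0, 0, 0.09, 0],
  [0, 0, 0.11, 0],
  [0, 0, 0.13, 0],
  [0, 0, 0.145, 0],
  [0, 0, 0.15, 0],
  [0, 0, 0.15, 0],
], fingers=0.3)

```text
t: 6.5
eef_pos: [439.2, -63.5, 235.3]
orientation: [0.708, 0.003, 0.002, -0.706]
force: [-0.4, 0.7, -1.5]
grip_width: 48.5
```

Run:
```python
from h import *
s=telemetry.get_state(); f=eyes.grab_frame("wrist"); print(s["t"],s["eef_pos"],s["grip_width"],s["force"])
cv2.imwrite("pics/w2.png",f["color"][:,:,::-1])
f=eyes.grab_frame("scene");cv2.imwrite("pics/s2.png",f["color"][:,:,::-1][60:300,180:460].repeat(2,0).repeat(2,1))
```

```text
6.5 [439.22895406 -63.54685018 235.30062039] 48.4954653297627 [-0.3734198   0.74655009 -1.51227543]
```

View pics/w2.png

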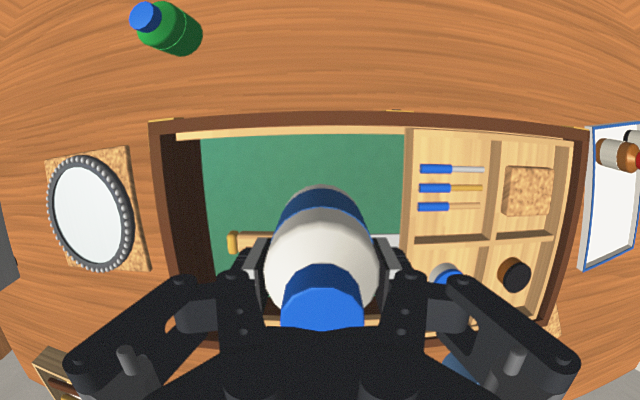

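View pics/s2.png

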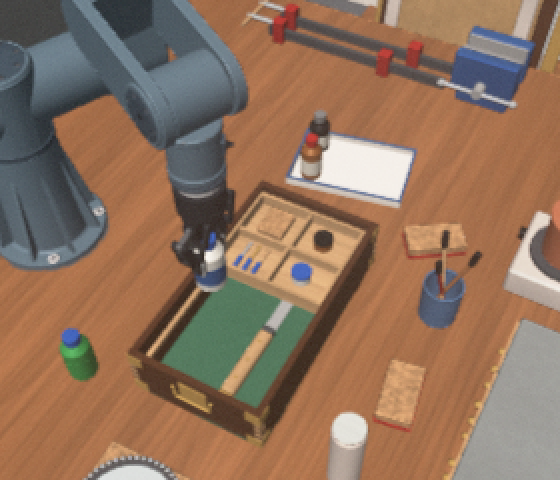

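The bottle is held upright between the pads, and the spatula handle is visible behind it with its butt at (232,243). I carry it to the tray.

Request:
move_arm([
  [0.001, 0.01, 0, 0],
  [0.004, 0.03, 0, 0],
  [0.009, 0.06, 0, 0],
  [0.015, 0.095, 0, 0],
  [0.02, 0.13, 0, 0],
  [0.025, 0.165, 0, 0],
  [0.03, 0.2, 0, 0],
  [0.036, 0.235, 0, 0],
  [0.041, 0.27, 0, 0],
  [0.046, 0.305, 0, 0],
  [0.051, 0.335, 0, 0],
  [0.055, 0.36, 0, 0],
])

```text
t: 7.6
eef_pos: [491.6, 299.8, 231.1]
orientation: [0.707, 0.001, -0.001, -0.707]
force: [0.3, -1.2, -1.0]
grip_width: 48.5
```

Request:
move_arm([
  [0.004, 0.025, 0, 0],
  [0.008, 0.05, 0, 0],
  [0.013, 0.08, 0, 0],
  [0.018, 0.105, 0, 0],
  [0.022, 0.125, -0.01, 0],
  [0.023, 0.137, -0.025, 0],
  [0.023, 0.14, -0.045, 0],
  [0.023, 0.14, -0.065, 0],
  [0.023, 0.14, -0.085, 0],
  [0.023, 0.14, -0.1, 0],
  [0.023, 0.14, -0.11, 0],
  [0.023, 0.14, -0.11, 0],
])

```text
t: 8.6
eef_pos: [511.9, 439.0, 116.5]
orientation: [0.709, -0.002, -0.003, -0.706]
force: [-0.3, -0.2, -2.4]
grip_width: 48.1
```

Run:
```python
from h import *
s=telemetry.get_state(); f=eyes.grab_frame("wrist"); print(s["t"],s["eef_pos"],s["grip_width"],s["force"])
cv2.imwrite("pics/w3.png",f["color"][:,:,::-1])
f=eyes.grab_frame("scene");cv2.imwrite("pics/s3.png",cv2.resize(f["color"][:,:,::-1][60:210,260:460],None,fx=3.5,fy=3.5))
```

```text
8.6 [511.85586264 438.98244857 116.51349405] 48.10787463343228 [-0.31225892 -0.18239774 -2.42163464]
```

View pics/w3.png

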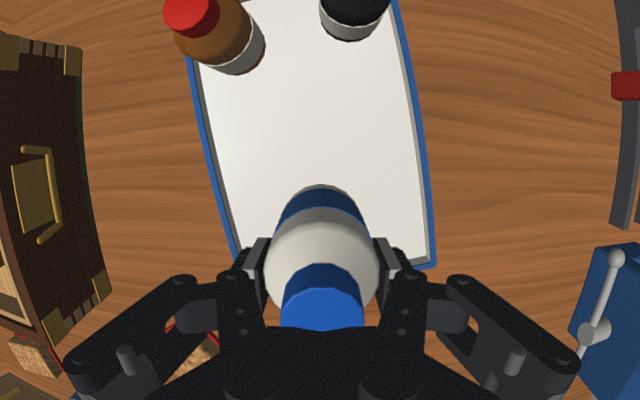

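View pics/s3.png

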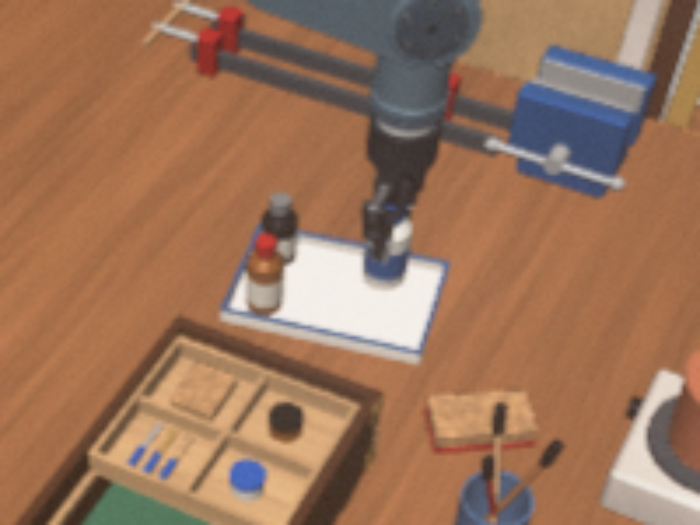

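The bottle is over the empty half of the tray, clear of the amber and black bottles. I lower it slowly.

Request:
move_arm([
  [0, 0, -0.01, 0],
  [0, 0, -0.02, 0],
  [0, 0, -0.03, 0],
  [0, 0, -0.036, 0],
  [0, 0, -0.039, 0],
  [0, 0, -0.041, 0],
  [0, 0, -0.043, 0],
  [0, 0, -0.043, 0],
])

```text
t: 9.37
eef_pos: [514.1, 440.0, 77.2]
orientation: [0.708, 0.0, -0.001, -0.707]
force: [-0.6, -0.7, -2.6]
grip_width: 48.3
```

Request:
move_arm([
  [0, 0, -0.002, 0],
  [0, 0, -0.0035, 0],
  [0, 0, -0.005, 0],
  [0, 0, -0.005, 0],
])

```text
t: 9.7
eef_pos: [513.9, 439.9, 72.0]
orientation: [0.708, 0.0, -0.001, -0.707]
force: [-0.2, -0.3, -2.4]
grip_width: 48.2
```

Request:
move_arm([
  [0, 0, -0.001, 0],
  [0, 0, -0.002, 0],
  [0, 0, -0.002, 0],
])

```text
t: 9.95
eef_pos: [514.3, 440.0, 71.5]
orientation: [0.708, 0.0, -0.001, -0.707]
force: [-3.3, -3.3, 6.5]
grip_width: 48.1
```

Request:
move_arm([
  [0, 0, 0, 0],
  [0, 0, 0, 0],
  [0, 0, 0, 0],
  [0, 0, 0, 0],
  [0, 0, 0, 0],
  [0, 0, 0, 0],
  [0, 0, 0, 0],
  [0, 0, 0, 0],
], fingers=1)

```text
t: 10.62
eef_pos: [514.3, 440.0, 71.4]
orientation: [0.708, 0.0, -0.001, -0.707]
force: [-0.2, -0.8, 0.7]
grip_width: 85.3
```

Request:
move_arm([
  [0, 0, 0.01, 0],
  [0, 0, 0.03, 0],
  [0, 0, 0.06, 0],
  [0, 0, 0.09, 0],
  [0, 0, 0.12, 0],
  [0, 0, 0.15, 0],
  [0, 0, 0.18, 0],
  [0, 0, 0.18, 0],
])

```text
t: 11.28
eef_pos: [517.0, 441.8, 260.9]
orientation: [-0.705, -0.004, -0.003, 0.709]
force: [-0.1, 0.6, 1.3]
grip_width: 85.4
```

Run:
```python
from h import *
s=telemetry.get_state(); f=eyes.grab_frame("wrist"); print(s["t"],s["eef_pos"],s["grip_width"],s["force"])
cv2.imwrite("pics/w4.png",f["color"][:,:,::-1])
f=eyes.grab_frame("scene");cv2.imwrite("pics/s4.png",cv2.resize(f["color"][:,:,::-1][60:300,200:460],None,fx=2.5,fy=2.5))
```

```text
11.2833 [517.02666055 441.81959247 260.89241802] 85.41709384642961 [-0.06172723  0.56809092  1.34194662]
```

View pics/w4.png

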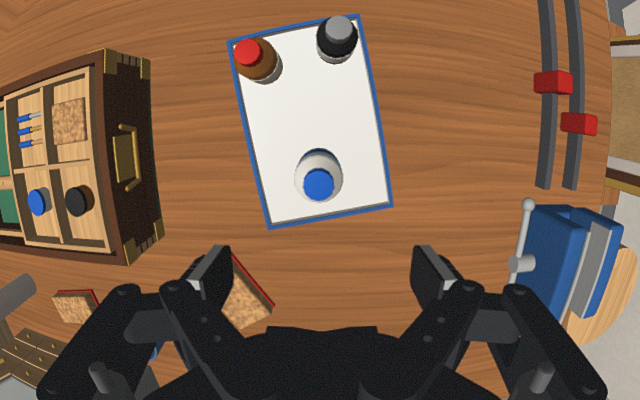

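View pics/s4.png

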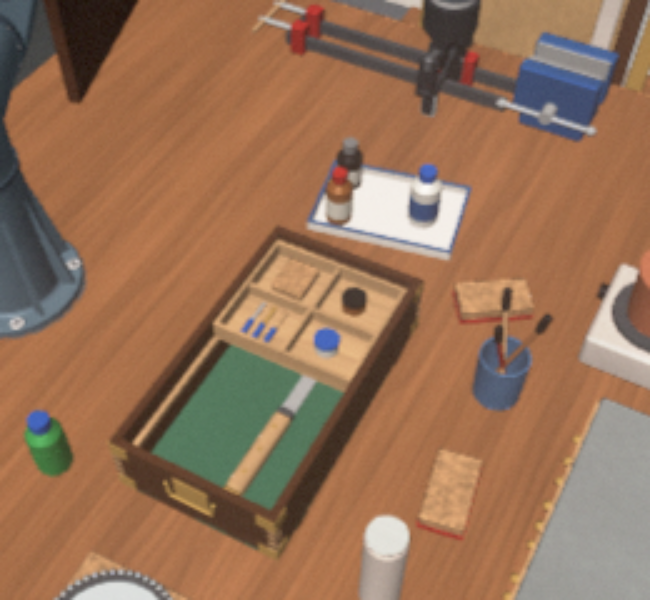

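The white bottle stands upright and let go on the tray at (318,180) in the wrist view. The spatula is undisturbed. I move over its handle and turn the jaws to open along x.

Request:
move_arm([
  [0, -0.02, 0, -6],
  [0, -0.055, 0, -13],
  [0, -0.09, 0, -20],
  [0, -0.13, 0, -27],
  [0, -0.17, 0, -34],
  [0, -0.21, 0, -41],
  [0, -0.25, 0, -48],
  [0, -0.29, 0, -55],
  [0, -0.33, 0, -62],
  [0, -0.37, 0, -69],
  [0, -0.41, 0, -76],
  [0, -0.445, 0, -83],
])

```text
t: 12.38
eef_pos: [513.8, -6.6, 253.2]
orientation: [0.53, -0.469, 0.47, -0.528]
force: [1.2, -0.6, -0.2]
grip_width: 85.4
```

Request:
move_arm([
  [0, -0.03, 0, -3],
  [0.001, -0.06, 0, -6],
  [0.002, -0.085, 0, -7],
  [0.002, -0.093, -0.01, -7],
  [0.002, -0.093, -0.02, -7],
  [0.002, -0.093, -0.03, -7],
  [0.002, -0.093, -0.03, -7],
  [0.002, -0.093, -0.03, -7],
])

```text
t: 13.05
eef_pos: [514.9, -97.8, 221.6]
orientation: [-0.501, 0.502, -0.5, 0.498]
force: [0.3, 0.1, 0.2]
grip_width: 85.6
```

Run:
```python
from h import *
s=telemetry.get_state(); f=eyes.grab_frame("wrist"); print(s["t"],s["eef_pos"],s["grip_width"],s["force"],R.from_quat(s["orientation"]).as_matrix()[:,2])
cv2.imwrite("pics/w5.png",f["color"][:,:,::-1])
for n,P in [("butt",[516,-175,26]),("ferr",[516,-23,26]),("tilledge",[516,13,26])]: print(n,wproj(f,s,np.atleast_2d(P)).round(0).tolist())
```

```text
13.05 [514.87362135 -97.79198068 221.55200048] 85.59854026686828 [0.31220762 0.13362088 0.17434869] [ 0.99998684 -0.00236195 -0.00455429]
butt [[323.0, 251.0]]
ferr [[323.0, 111.0]]
tilledge [[323.0, 76.0]]
```

View pics/w5.png

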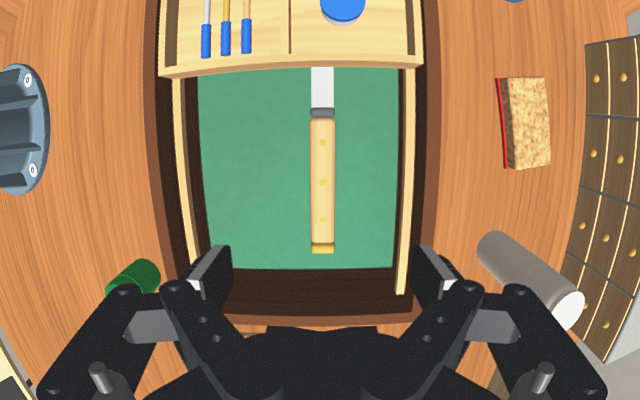

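The spatula lies on column 322 (predicted 323), with its butt at (322,250), so the estimates agree. I half close the fingers and descend around the handle.

Request:
move_arm([
  [0.001, -0.002, -0.02, 0],
  [0.001, -0.002, -0.045, 0],
  [0.001, -0.002, -0.07, 0],
  [0.001, -0.002, -0.095, 0],
  [0.001, -0.002, -0.12, 0],
  [0.001, -0.002, -0.14, 0],
  [0.001, -0.002, -0.155, 0],
  [0.001, -0.002, -0.165, 0],
  [0.001, -0.002, -0.17, 0],
  [0.001, -0.002, -0.17, 0],
  [0.001, -0.002, -0.17, 0],
], fingers=0.52)

```text
t: 14.02
eef_pos: [517.2, -100.0, 53.3]
orientation: [0.5, -0.5, 0.5, -0.499]
force: [0.6, 1.1, 0.2]
grip_width: 44.2
```

Run:
```python
from h import *
s=telemetry.get_state(); f=eyes.grab_frame("wrist"); print(s["t"],s["eef_pos"],s["grip_width"],s["force"],env.finger_overhang)
cv2.imwrite("pics/w6.png",f["color"][:,:,::-1])
```

```text
14.0167 [ 517.15802445 -100.01089768   53.28497631] 44.16976155688651 [0.562184   1.12646746 0.19023399] 22.0
```

View pics/w6.png

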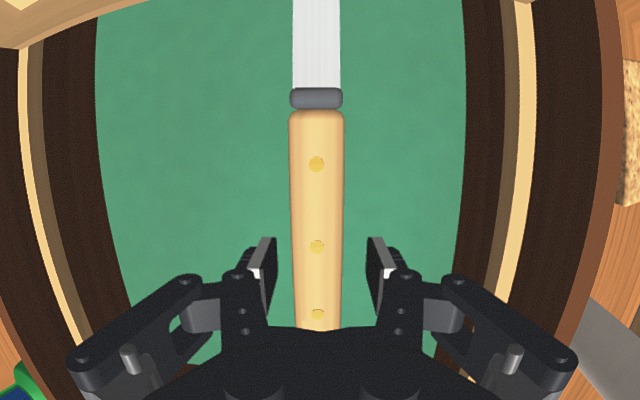

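The handle lies between the pads, about 1 mm left of centre.

Request:
move_arm([
  [-0.001, 0, -0.004, 0],
  [-0.001, 0, -0.008, 0],
  [-0.001, 0, -0.011, 0],
  [-0.001, 0, -0.012, 0],
  [-0.001, 0, -0.012, 0],
])

```text
t: 14.48
eef_pos: [516.1, -100.2, 41.3]
orientation: [0.5, -0.5, 0.501, -0.499]
force: [0.2, -0.1, 0.5]
grip_width: 44.4
```

Request:
move_arm([
  [0, 0, 0, 0],
  [0, 0, 0, 0],
  [0, 0, 0, 0],
  [0, 0, 0, 0],
  [0, 0, 0, 0],
], fingers=0.36)

```text
t: 14.9
eef_pos: [516.2, -100.2, 41.4]
orientation: [0.5, -0.5, 0.501, -0.499]
force: [-0.3, 0.0, 0.3]
grip_width: 30.9
```

Request:
move_arm([
  [0, 0, -0.0015, 0],
  [0, 0, -0.0015, 0],
])

```text
t: 15.07
eef_pos: [516.1, -100.2, 39.7]
orientation: [0.5, -0.5, 0.501, -0.499]
force: [-0.1, 0.2, -0.4]
grip_width: 30.6
```

Request:
move_arm([
  [0, 0, 0, 0],
  [0, 0, 0, 0],
  [0, 0, 0, 0],
  [0, 0, 0, 0],
  [0, 0, 0, 0],
  [0, 0, 0, 0],
], fingers=0.1)

```text
t: 15.57
eef_pos: [516.3, -100.2, 39.9]
orientation: [0.5, -0.5, 0.501, -0.499]
force: [-0.9, 0.2, 5.1]
grip_width: 24.4
```

Request:
move_arm([
  [0, 0, 0.003, 0],
  [0, 0, 0.008, 0],
  [0, 0, 0.015, 0],
  [0, 0, 0.022, 0],
  [0, 0, 0.03, 0],
  [0, 0, 0.036, 0],
  [0, 0, 0.04, 0],
  [0, 0, 0.04, 0],
])

```text
t: 16.23
eef_pos: [517.1, -100.6, 81.3]
orientation: [0.5, -0.5, 0.501, -0.499]
force: [0.2, 0.3, -1.3]
grip_width: 24.8
```

Run:
```python
from h import *
s=telemetry.get_state(); f=eyes.grab_frame("wrist"); print(s["t"],s["eef_pos"],s["grip_width"],s["force"],s["ft_torque"])
cv2.imwrite("pics/w7.png",f["color"][:,:,::-1])
f=eyes.grab_frame("scene");cv2.imwrite("pics/s7.png",cv2.resize(f["color"][:,:,::-1][110:290,230:410],None,fx=3.3,fy=3.3))
```

```text
16.2333 [ 517.06856964 -100.5664254    81.28172309] 24.7841760970465 [ 0.20860299  0.26050098 -1.25518675] [-0.04971484 -0.044362   -0.01504326]
```

View pics/w7.png

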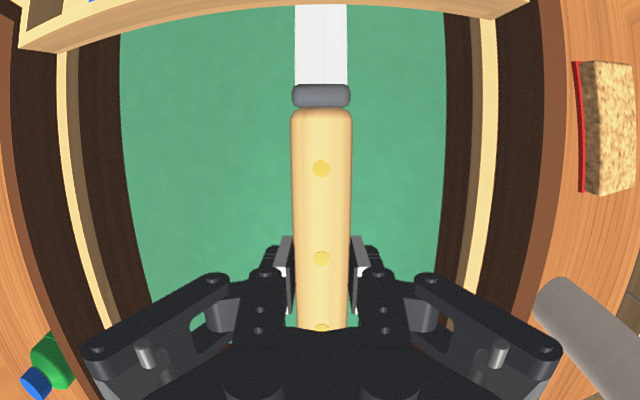

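View pics/s7.png

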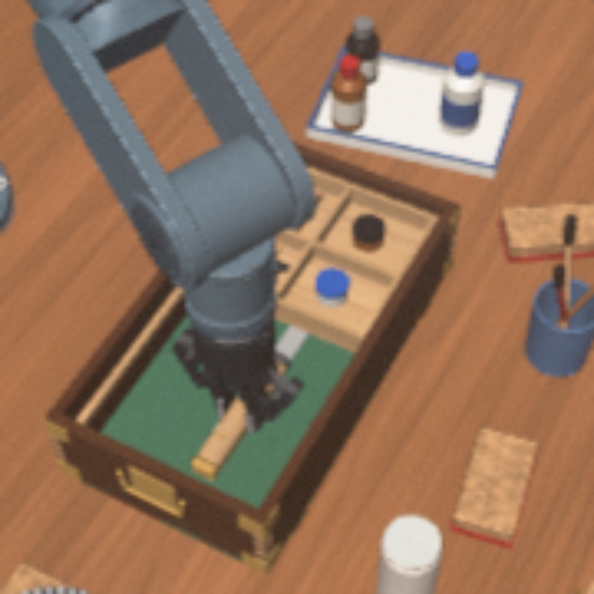

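The spatula is lifted and still roughly level, with its ferrule at (321,95). I keep lifting so the till edge levers the blade tip down, and watch the force.

Request:
move_arm([
  [0, 0, 0.003, 0],
  [0, 0, 0.006, 0],
  [0, 0, 0.009, 0],
  [0, 0, 0.012, 0],
  [0, 0, 0.015, 0],
  [0, 0, 0.018, 0],
])

```text
t: 16.83
eef_pos: [515.7, -100.0, 97.8]
orientation: [0.501, -0.501, 0.5, -0.499]
force: [-0.6, 0.6, -6.1]
grip_width: 24.3
```

```bash
cat >> h.py <<'E'
def tilt(uv,zoff,s,f,L=None):
    # angle below horizontal of ferrule from grip pivot, given ferrule pixel; pivot = handle axis at tcp y, z tcp-zoff
    K=f["K"]
    from scipy.optimize import minimize_scalar
    piv=s["eef_pos"]-[0,0,zoff]
    g=lambda a: np.linalg.norm(wproj(f,s,(piv+[0,L*np.cos(a),-L*np.sin(a)])[None])[0]-uv)
    r=minimize_scalar(g,bounds=(-.3,1.3),method="bounded"); return np.degrees(r.x),r.fun
E
python3 - <<'E'
from h import *
s=telemetry.get_state(); f=eyes.grab_frame("wrist"); print(s["t"],s["eef_pos"],s["grip_width"],s["force"],s["ft_torque"])
cv2.imwrite("pics/w8.png",f["color"][:,:,::-1])
E
```

```text
16.8333 [515.73343475 -99.98641729  97.76323452] 24.34508479693552 [-0.6399131   0.6040568  -6.05553832] [-0.44670231  0.15436219  0.11751975]
```

View pics/w8.png

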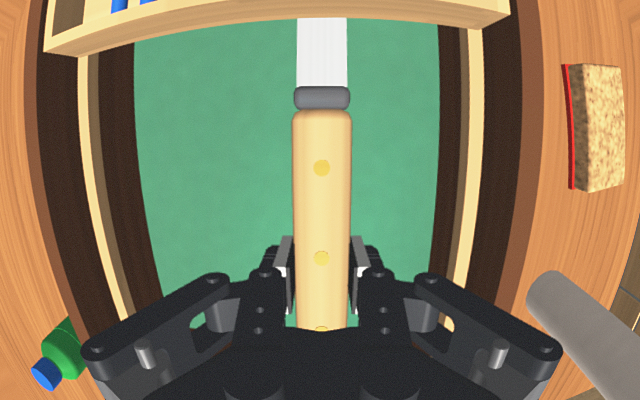

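The ferrule's apparent position has barely changed, and the downward force shows the blade touching the till edge. I continue.

Request:
move_arm([
  [0, 0, 0.003, 0],
  [0, 0, 0.006, 0],
  [0, 0, 0.009, 0],
  [0, 0, 0.012, 0],
  [0, 0, 0.015, 0],
  [0, 0, 0.015, 0],
])

```text
t: 17.38
eef_pos: [516.1, -100.2, 114.0]
orientation: [0.501, -0.5, 0.501, -0.499]
force: [-0.9, -0.8, -4.9]
grip_width: 24.8
```

Run:
```python
from h import *
s=telemetry.get_state(); f=eyes.grab_frame("wrist"); print(s["t"],s["eef_pos"],s["grip_width"],s["force"],s["ft_torque"])
cv2.imwrite("pics/w9.png",f["color"][:,:,::-1])
```

```text
17.3833 [ 516.11389138 -100.24108247  114.01307792] 24.752105186379417 [-0.944999   -0.82038887 -4.93558498] [-0.58585542  0.24804053  0.14561343]
```

View pics/w9.png

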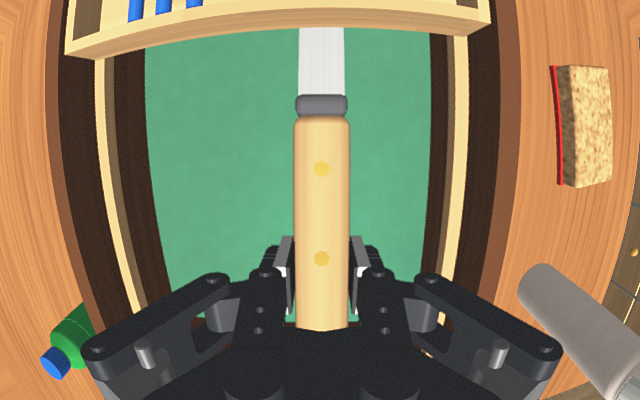

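The tilt is growing, and the ferrule has moved down to (321,104). I continue.

Request:
move_arm([
  [0, 0, 0.003, 0],
  [0, 0, 0.006, 0],
  [0, 0, 0.009, 0],
  [0, 0, 0.012, 0],
  [0, 0, 0.015, 0],
  [0, 0, 0.018, 0],
  [0, 0, 0.021, 0],
  [0, 0, 0.024, 0],
  [0, 0, 0.027, 0],
  [0, 0, 0.027, 0],
])

```text
t: 18.27
eef_pos: [516.5, -100.6, 141.6]
orientation: [0.501, -0.5, 0.501, -0.499]
force: [-0.1, -1.6, -5.2]
grip_width: 24.5
```

Run:
```python
from h import *
s=telemetry.get_state(); f=eyes.grab_frame("wrist"); print(s["t"],s["eef_pos"],s["grip_width"],s["force"],s["ft_torque"])
cv2.imwrite("pics/w10.png",f["color"][:,:,::-1])
f=eyes.grab_frame("scene");cv2.imwrite("pics/s10.png",cv2.resize(f["color"][:,:,::-1][110:290,230:410],None,fx=3.3,fy=3.3))
```

```text
18.2667 [ 516.48232901 -100.59621618  141.61440418] 24.511933275252854 [-0.12270484 -1.58387639 -5.18958261] [-0.68355392  0.15952186  0.06285912]
```

View pics/w10.png

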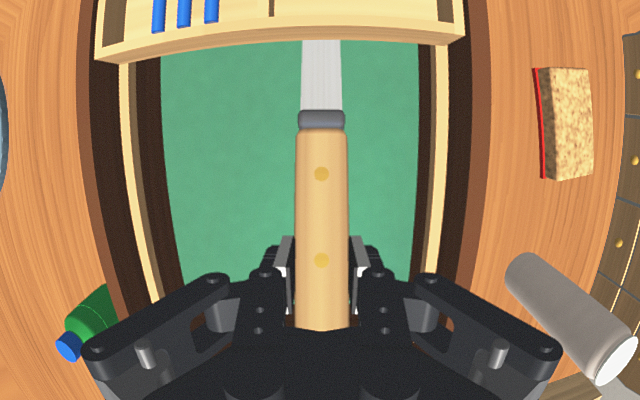

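View pics/s10.png

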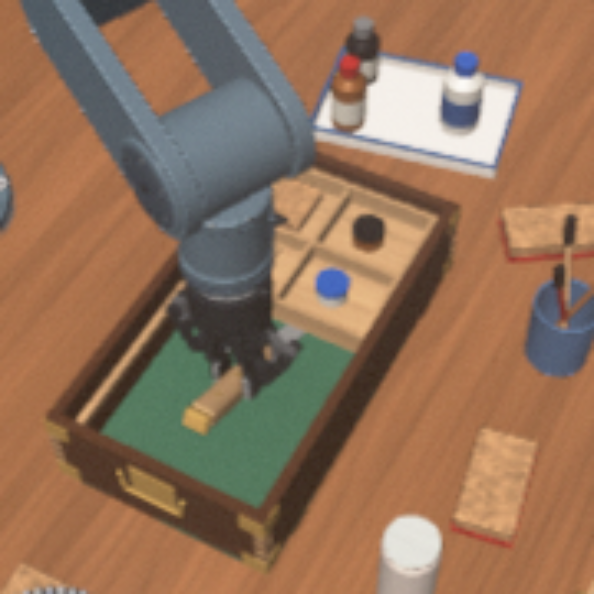

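Run:
```python
from h import *
s=telemetry.get_state(); f=eyes.grab_frame("wrist")
from scipy.optimize import minimize_scalar
def pt(s,a,L,h=10):
    p=s["eef_pos"]-[0,0,14]; c,n=np.cos(a),np.sin(a)
    return p+[0,L*c+h*n,-L*n+h*c]
base=s["eef_pos"].copy()
for L in (72,76,80): 
    print(L,[ (round(np.degrees(a)),wproj(f,s,pt(s,a,L)[None])[0].round(0).tolist()) for a in np.radians([0,10,20,25,30])])
```

```text
72 [(0, [320.0, 103.0]), (10, [321.0, 103.0]), (20, [321.0, 108.0]), (25, [321.0, 111.0]), (30, [321.0, 116.0])]
76 [(0, [320.0, 93.0]), (10, [321.0, 95.0]), (20, [321.0, 100.0]), (25, [321.0, 104.0]), (30, [321.0, 109.0])]
80 [(0, [320.0, 83.0]), (10, [321.0, 86.0]), (20, [321.0, 93.0]), (25, [321.0, 97.0]), (30, [321.0, 103.0])]
```

Run:
```python
from h import *
sc=eyes.grab_frame("scene"); t=eyes.grab_frame("top"); s=telemetry.get_state()
def px(f,uv,x):
    d=f["pose"][:3,:3]@np.linalg.solve(f["K"],[uv[0],uv[1],1.]);o=f["pose"][:3,3]; return o+d*(x-o[0])/d[0]
for uv in [(197,418),(185,412),(210,424),(190,420)]:
    print(uv,px(sc,(230+uv[0]/3.3-.35,110+uv[1]/3.3-.35),516).round(1))
cv2.imwrite("pics/t10.png",cv2.resize(t["color"][:,:,::-1][130:310,240:420],None,fx=3.3,fy=3.3,interpolation=cv2.INTER_CUBIC))
b=sc["color"][:,:,::-1][200:260,260:330]; cv2.imwrite("pics/s10c.png",cv2.resize(b,None,fx=8,fy=8,interpolation=cv2.INTER_CUBIC))
```

```text
(197, 418) [ 516.  -168.2  152.1]
(185, 412) [ 516.  -183.6  183.6]
(210, 424) [ 516.  -150.2  116.4]
(190, 420) [ 516.  -178.4  163.1]
```

View pics/t10.png

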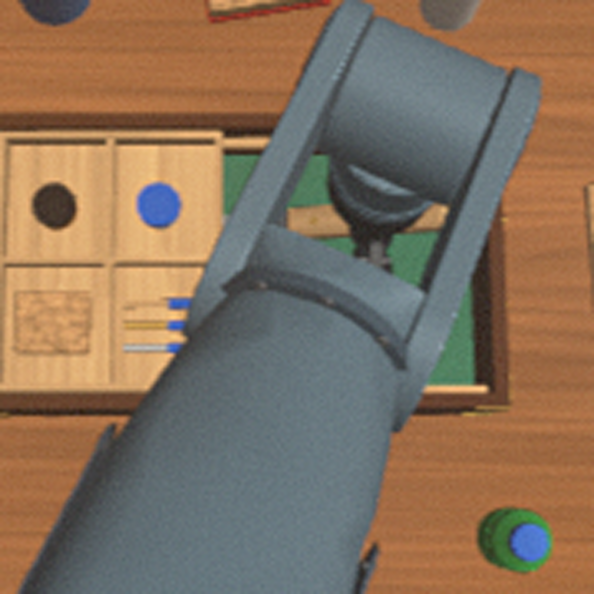

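View pics/s10c.png

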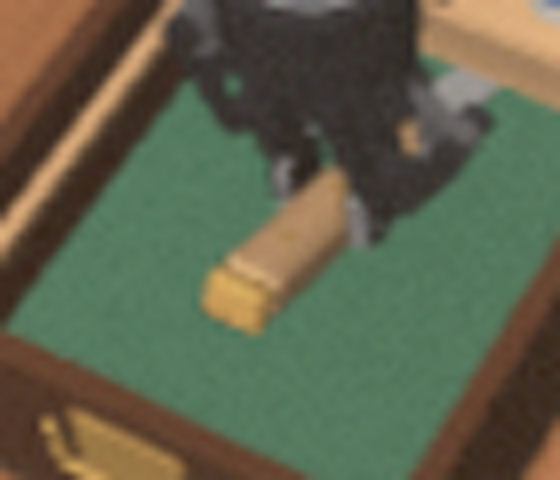

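The butt is near y=-172, z=155 and the tilt is about 22-24°, so it is above the rim while the tip is still below the till. I draw it along its own axis.

Request:
move_arm([
  [0, -0.005, 0.001, 0],
  [0, -0.013, 0.004, 0],
  [0, -0.023, 0.008, 0],
  [0, -0.035, 0.013, 0],
  [0, -0.047, 0.018, 0],
  [0, -0.059, 0.023, 0],
  [0, -0.07, 0.028, 0],
  [0, -0.07, 0.028, 0],
])

```text
t: 19.18
eef_pos: [517.2, -173.9, 170.8]
orientation: [0.5, -0.499, 0.503, -0.498]
force: [-0.1, -0.7, -1.2]
grip_width: 24.4
```

Run:
```python
from h import *
s=telemetry.get_state(); f=eyes.grab_frame("wrist"); print(s["t"],s["eef_pos"],s["grip_width"],s["force"],s["ft_torque"])
cv2.imwrite("pics/w11.png",f["color"][:,:,::-1])
f=eyes.grab_frame("scene");cv2.imwrite("pics/s11.png",cv2.resize(f["color"][:,:,::-1][110:290,230:410],None,fx=3.3,fy=3.3))
```

```text
19.1833 [ 517.18560406 -173.88237089  170.80943641] 24.361736941594653 [-0.14354537 -0.69329502 -1.17679641] [-0.14680232  0.00565027 -0.00598295]
```

View pics/w11.png

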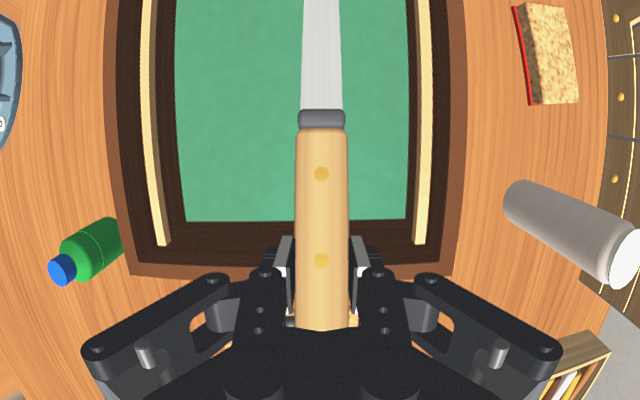

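View pics/s11.png

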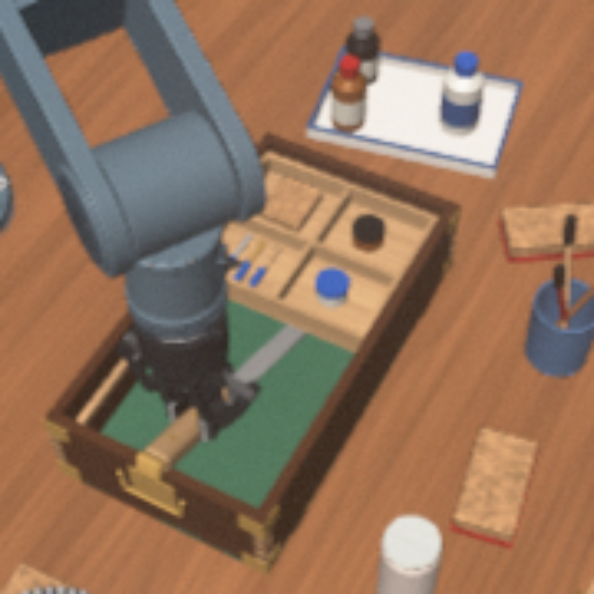

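The spatula hangs free with weight-only force, tip still under the till and tilt unchanged (ferrule at row 118). I keep drawing it out, then lift.

Request:
move_arm([
  [0, -0.008, 0.003, 0],
  [0, -0.02, 0.008, 0],
  [0, -0.034, 0.014, 0],
  [0, -0.048, 0.02, 0],
  [0, -0.062, 0.026, 0],
  [0, -0.076, 0.032, 0],
  [0, -0.088, 0.037, 0],
  [0, -0.095, 0.04, 0],
  [0, -0.095, 0.04, 0],
])

```text
t: 20.03
eef_pos: [516.7, -268.8, 210.4]
orientation: [0.5, -0.5, 0.503, -0.498]
force: [-0.0, 0.8, -1.4]
grip_width: 24.6
```

Run:
```python
from h import *
s=telemetry.get_state(); print(s["t"],s["eef_pos"],s["force"],s["ft_torque"])
f=eyes.grab_frame("scene");cv2.imwrite("pics/s12.png",cv2.resize(f["color"][:,:,::-1][110:300,200:410],None,fx=3,fy=3))
f=eyes.grab_frame("wrist");cv2.imwrite("pics/w12.png",f["color"][:,:,::-1])
```

```text
20.0333 [ 516.66057053 -268.75640224  210.36041749] [-0.01399221  0.778295   -1.36451555] [-0.10152023  0.00650637  0.04410799]
```

View pics/s12.png

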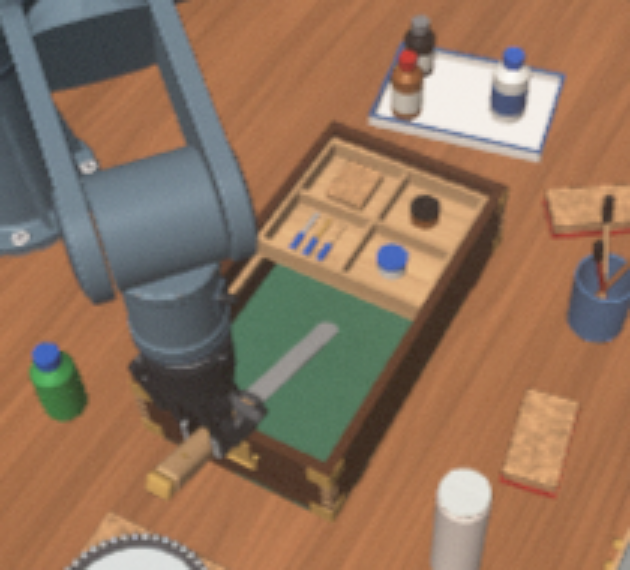

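View pics/w12.png

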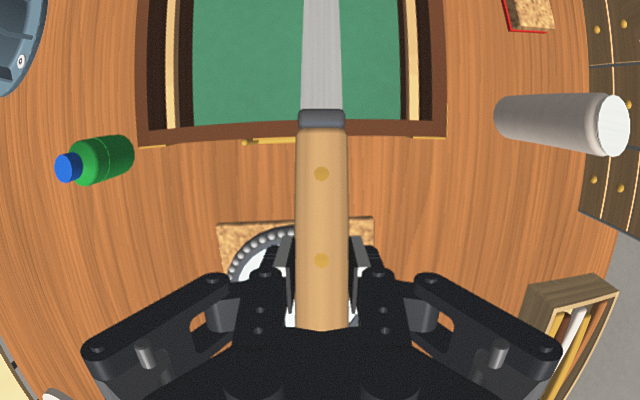

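The whole blade is out past the till edge, with its tip at (330,330) in the scene crop. I lift straight up.

Request:
move_arm([
  [0, 0, 0.005, 0],
  [0, 0, 0.015, 0],
  [0, 0, 0.03, 0],
  [0, 0, 0.047, 0],
  [0, 0, 0.064, 0],
  [0, 0, 0.081, 0],
  [0, 0, 0.098, 0],
  [0, 0, 0.115, 0],
  [0, 0, 0.128, 0],
  [0, 0, 0.136, 0],
  [0, 0, 0.14, 0],
  [0, 0, 0.14, 0],
])

```text
t: 21.13
eef_pos: [516.5, -266.5, 350.0]
orientation: [0.5, -0.5, 0.502, -0.498]
force: [-0.1, -0.3, -0.8]
grip_width: 24.5
```

Request:
move_arm([
  [0, 0, 0, 0],
  [0, 0, 0, 0],
  [0, 0, 0, 0],
  [0, 0, 0, 0],
  [0, 0, 0, 0],
  [0, 0, 0, 0],
])

```text
t: 21.63
eef_pos: [516.4, -266.5, 349.7]
orientation: [0.5, -0.5, 0.502, -0.498]
force: [0.1, 0.4, -1.3]
grip_width: 24.6
```

Run:
```python
from h import *
s=telemetry.get_state(); print(s["t"],s["eef_pos"],s["force"],s["ft_torque"],s["grip_width"],s["dq"].round(4))
f=eyes.grab_frame("scene");cv2.imwrite("pics/s13.png",cv2.resize(f["color"][:,:,::-1][80:320,180:440],None,fx=2.4,fy=2.4))
f=eyes.grab_frame("wrist");cv2.imwrite("pics/w13.png",f["color"][:,:,::-1])
```

```text
21.6333 [ 516.41679698 -266.4580713   349.69004175] [ 0.14622737  0.41894377 -1.25930862] [-0.08882046 -0.00417996  0.0337436 ] 24.597375829764992 [-0.0001 -0.0011 -0.0005  0.0008  0.0007 -0.0001]
```

View pics/s13.png

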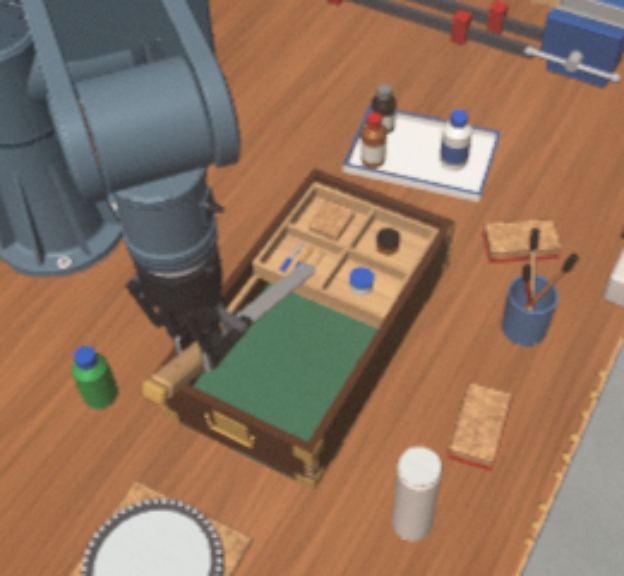

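View pics/w13.png

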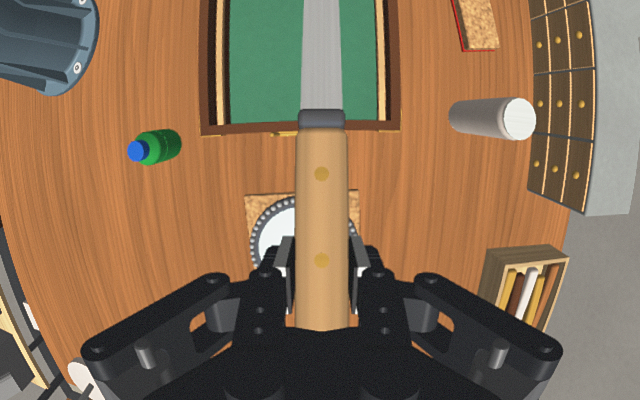

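Run:
```python
from h import *
sc=eyes.grab_frame("scene")
def px(f,uv,x):
    d=f["pose"][:3,:3]@np.linalg.solve(f["K"],[uv[0],uv[1],1.]);o=f["pose"][:3,3]; return o+d*(x-o[0])/d[0]
for uv in [(308,268),(155,392)]: print(px(sc,(180+uv[0]/2.4,80+uv[1]/2.4),516).round())
print(env.sign_off())
```

```text
[516. -49. 236.]
[ 516. -336.  356.]
the job is handed in; nothing more can be done
None
```

I handed the job in at about 21.7 s of the 61 s allowed. My own checks show both parts done; `env.sign_off()` gave no verdict.

- **Bottle:** I lifted the white bottle with the blue cap out of the bay and set it on the empty +x half of the tray. After I opened the fingers, the wrist and scene pictures showed it standing upright and let go. It was still upright in the last scene picture.
- **Spatula:** I gripped it by the handle and raised it so that the till's lower edge levered the blade tip down to a tilt of about 22–24°. I then drew it out butt first along its own axis and lifted it clear. At the tilt, the butt measured about 155 mm over the bench while the tip was still below the till.
- **Last checks:** From the scene camera the butt is at about z = 356 mm and the tip at about 236 mm, so both are above the 151 mm needed. Joint speeds are near zero, the force on the tool is about the spatula's weight, and the finger opening is 24.6 mm on the handle. The other things on the bench look unmoved by eye.
- **Disagreements:** Working out the tilt from the ferrule's pixel in the wrist picture gave a larger angle, around 38°. I relied on the till-edge geometry and the scene-camera butt position instead. The opening also read about 1.5 mm less than each object's true width.

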